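Slide a mould into the bench press and close it

TASK

Take the round metal mould by its handle and slide it sideways along the press's bed, without lifting or tipping it, in between the two guide rails and under the platen until it sits centred there with its handle pointing straight out of the front. Then throw the press's lever all the way over to the other side to bring the platen down. Leave the bare disc, the tub, the hammer and the can where they are.

Things in the scene. Friction and masses are not known exactly. Their poses are not given: they have to be found in the camera images.
- press: Fixed orange bench press with a steel bed. Origin: at bench level straight below the station's centre. x to its back (its open front faces the robot), y to its left seen from the robot, z up. mm, in this frame: bed x -85 to 120, y -300 to 300, top z 12. Head overhangs the station, x -52 to 118, y -75 to 75, z 96 to 142, open in front and at the sides; columns at x 84 to 118.
- rail (a point): Middle of the front guide rail's top (press frame -70, 0, 24 mm). Two rails run along the press's y, 12 mm wide, 12 mm high above the bed, inner faces at x -64 and 64, from y -75 to 75, with flared lead-ins at both ends out to about y 105.
- platen_face (a point): Centre of the underside of the round steel platen (116 mm diameter) that hangs under the head. 62 mm above the bench with the lever at 0; it comes down 7.2 mm per rad of lever, to 54 mm.
- station (a point): Centre of the pressing station on top of the bed, midway between the rails and straight under the platen's axis (press frame 0, 0, 12 mm); axes as the press.
- mould: Round aluminium mould, 120 mm diameter, 40 mm high, about 0.65 kg, with a straight steel bar handle; on the bed, left or right of the rails. Origin: centre of its underside. The handle runs along its own -x to 170 mm from the centre: 16 mm wide, 18 mm high, 21 to 39 mm above the underside, so it passes over the front rail and past the bed's front edge.
- mould_grip (a point): Point in the middle of the handle bar, 135 mm from the mould's axis (mould frame -135, 0, 30 mm); a good place to grasp from above. It stays clear of the press's head when the mould is in place.
- lever (a joint): Angle of the press's lever, rad. 0: leaning 0.55 rad to the press's left (+y), platen up; 1.1: leaning 0.55 rad to its right, platen down. Starts near 0, stays where left. A 12 mm steel rod, 120 mm long, turning about the press's x axis through press frame (-30, 0, 152 mm), in a clevis on top of the head.
- lever_knob (a point): Centre of the black ball (30 mm diameter) on the end of the lever, 120 mm from its pivot.
- disc: Bystander: bare tan rubber mould disc pair without handle, 110 mm in diameter, 29 mm high, on the bed on the other side of the press. Origin: centre of its underside.
- tub: Bystander: clear open plastic tub of small castings, 150 x 110 x 60 mm, on the bench to the robot's right. Origin: centre of its underside.
- mallet: Bystander: hammer lying on the bench to the robot's left.
- can: Bystander: upright can, 56 mm in diameter, 150 mm high, on the bench beyond the left end of the bed. Origin: centre of its underside.
Not all that is in view belongs to the job. Leave any yellow look-alike of the mould alone.

How it is judged:
On the way, in this order (a step that is already met when the one before it is completed fails the run):
1. The mould sits centred under the platen, with the lever still open (horizontal distance between mould and station below 0.01 m and angle between the x axis of mould and the x axis of press, either way round below 0.2 rad and z of mould in the frame of press below 0.016 m and angle between mould's own z axis and vertical below 0.05 rad and value of joint lever below 0.4 rad), for 0.2 s.
2. The lever is thrown over with the mould in place (horizontal distance between mould and station below 0.01 m and angle between the x axis of mould and the x axis of press, either way round below 0.2 rad and z of mould in the frame of press below 0.016 m and angle between mould's own z axis and vertical below 0.05 rad and value of joint lever above 0.95 rad), for 0.2 s.
At the end, for the whole second after the job is handed in: The mould stands flat on the bed under the platen, its axis within 10 mm of the station's centre, its handle within 0.2 rad of straight out of the front, at rest; the lever is over (above 0.95 rad of 1.1); disc, tub, hammer and can are within 20 mm of where they started (all of step 2 and linear speed of mould below 0.01 m/s and distance of each of disc, tub, mallet, can from where it was at the start of the episode below 0.02 m); the robot touches nothing.
It fails at once if the mould is lifted more than 8 mm off the bed, or tipped more than 0.15 rad (z of mould in the frame of press above 0.02 m or angle between mould's own z axis and vertical above 0.15 rad).
It fails at once if the bare disc is moved more than 20 mm (distance of disc from where it was at the start of the episode above 0.02 m).
It fails at once if the tub of castings is moved more than 20 mm (distance of tub from where it was at the start of the episode above 0.02 m).
It fails at once if the hammer is moved more than 20 mm (distance of mallet from where it was at the start of the episode above 0.02 m).
It fails at once if the can is moved more than 20 mm (distance of can from where it was at the start of the episode above 0.02 m).
It also fails if it takes over 54 s, if anything falls off the work surface, if the arm or the gripper's body presses on something with over 40 N, if the wrist force passes 120 N, or if a joint passes its speed limit or range.

ROBOT

A 6-joint arm with a two-finger parallel gripper is mounted at the origin on the work surface. World frame = base frame: x ahead of the robot, y to its left, z up, the work surface at z = 0. Lengths are in m, angles in rad, forces in N, time in s.
With the tool pointing down it reaches from about 0.35 to 0.975 m from the base axis. Payload 4.9 kg.
Tool frame: the origin (TCP) lies midway between the tips of the shut fingers; the grasp point (between the pads) lies 19 mm behind it; z points along the fingers, y is the direction in which the jaws open and shut (so a half turn about z gives the same grasp; the last joint's range is limited). The gripper opens to 85 mm and grips with 20 to 120 N. Pads are 22 mm wide; open, the fingers measure 114 mm over their backs; the gripper's body (76 mm by 85 mm) begins 54 mm behind the grasp point. The pads swing forward as they close: fully open they stand 13 mm farther back than shut.
Start: joints at [1.02, 0.053, 1.613, -0, 1.476, -0.119], TCP at [0.262, 0.568, 0.231] pointing down, gripper open.
Joint ranges: [-3.01, 3.01], [-1.01, 2.22], [0.06, 2.58], [-1.02, 4.17], [0.09, 2.62], [-3.14, 3.14]. Speed limits (rad/s): [2.57, 2.57, 3.14, 3.14, 3.14, 3.14].

INTERFACE

Orientations are given as a rotation vector (axis times angle).
In Python, from station import ctrl gives the robot as it stands.
- The arm moves only by the tool play_rows, never from a script. Its argument "motion" is a list that holds one entry, the list of rows, each a list of 7 numbers: the closure, from -1 (fully open) to 1 (shut), then the shift along the tool's x, y, z in cm, then the turn, a rotation vector about the tool's x, y, z in degrees. A call has 1 to 20 rows; each row is the pose to reach, as a shift and turn from the pose measured when the call began, along the tool's axes at that moment; what a row does not reach only later rows make up. A row lasts 1/8 s, in which the tool goes at most 62.5 mm and 10.7 degrees, less where a joint would pass 70% of its speed; a pose out of reach is approached as far as the arm can. A call with a gripper value outside its range is refused whole. The fingers move at their own pace and stop on an object; "newtons" is the grip in N (left out, the last holds). Time passes only in rows, so rows that repeat a pose let the fingers close. It gives the time, the measured TCP pose, the force and the opening at its end, in the units of the state.
- ctrl.get_obs(): the state, without advancing time (a new reading comes with each control period).
- ctrl.get_image(name): name is "scene" or "top"; returns a dict with "color" (480x640x3 uint8, red, green, blue), "mtx" (3x3 intrinsics, pixels), "T" (4x4, takes a point from camera to world coordinates). Camera axes: x right, y up, looking along -z (the intrinsics and any distortion apply to the point x, -y, -z); pixel columns grow to the right and rows downward; lengths in m; the calibration is good to about 2 mm. A picture is of the moment at which its call begins. There is no depth.
- ctrl.finish_job(): hands the job in, once; it reports no verdict.
The state is a dict: "t": time; "q": joint angles; "dq": joint speeds; "effort": joint torques, N m; "tool_pos": TCP position; "tool_rot": TCP orientation; "contact_force": force on the tool from outside, world axes, zero at the start; "wrist_torque": the same for the moment, N m; "opening": finger opening in m.
Only numpy, scipy, OpenCV 4.12 (cv2) and the standard library are available. Lean on these libraries where they do the work, as an engineer would, in place of code of your own. Each camera call takes 0.05 s, during which the arm holds its last target.

## Working session

There is one attempt and no reset: what is moved stays moved. The work goes in short steps, Python scripts to look and compute and a tool call to move; the robot and the scene stay as the last step left them, time stands still between calls to the robot, and variables do not carry over. Pictures are saved under pics/ and viewed, and the job is handed in when it is done.

Besides the shell and the picture viewer there is one more tool, called after "Call:" by a JSON object that holds its "fn" and its "kwargs". play_rows: Moves the arm, as the interface text tells. Its arguments: {"type":"object","properties":{"motion":{"type":"array"},"newtons":{"type":"number"}},"required":["motion"]}

```bash
mkdir -p pics; cat > h.py <<'E'
import numpy as np, cv2
from station import ctrl
from scipy.spatial.transform import Rotation as R
def snap(n,f):
    d=ctrl.get_image(n); cv2.imwrite('pics/'+f+'.png',d['color'][:,:,::-1]); np.savez('pics/'+f+'.npz',mtx=d['mtx'],T=d['T']); return d
E
python3 - <<'E'
from h import *
for n in('scene','top'):
    d=snap(n,n+'0'); print(n,d.keys(),d['mtx'].round(2).tolist(),d['T'].round(4).tolist())
print(ctrl.get_obs())
E
```

```text
scene dict_keys(['color', 'mtx', 'T']) [[573.1, 0.0, 318.75], [0.0, 573.1, 227.34], [0.0, 0.0, 1.0]] [[-0.9277, -0.2575, 0.2703, 0.8736], [0.3729, -0.6738, 0.638, 0.9505], [0.0179, 0.6926, 0.7211, 1.2177], [0.0, 0.0, 0.0, 1.0]]
top dict_keys(['color', 'mtx', 'T']) [[469.85, 0.0, 314.55], [0.0, 469.85, 240.78], [0.0, 0.0, 1.0]] [[-0.0017, 0.9787, -0.2053, 0.2399], [-1.0, -0.0009, 0.004, 0.0184], [0.0037, 0.2053, 0.9787, 1.2355], [0.0, 0.0, 0.0, 1.0]]
{'t': 0.1, 'q': array([ 1.02000883e+00,  5.33029803e-02,  1.61417821e+00,  1.11664806e-05,
        1.47602970e+00, -1.19006102e-01]), 'dq': array([-0.00012423, -0.00174654, -0.00251253, -0.00101941, -0.00053461,
        0.00100902]), 'effort': array([ 8.21790927e-04, -3.94903457e+01, -3.71363318e+01,  3.13789349e-05,
        3.91094713e-03,  3.11118708e-05]), 'tool_pos': array([0.26125005, 0.56714015, 0.23016559]), 'tool_rot': array([-6.72848293e-01, -3.06803595e+00,  2.83944856e-03]), 'contact_force': array([-0.69820174,  0.49371854,  0.05942436]), 'wrist_torque': array([-0.02238864, -0.07295193, -0.02412232]), 'opening': 0.08551989468551799}
```

View pics/scene0.png

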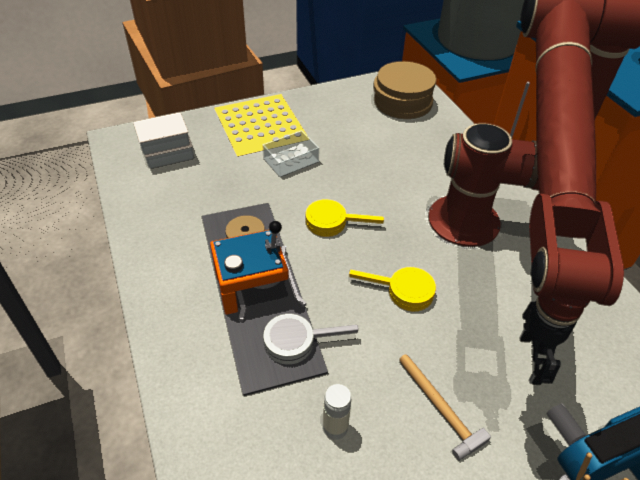

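View pics/top0.png

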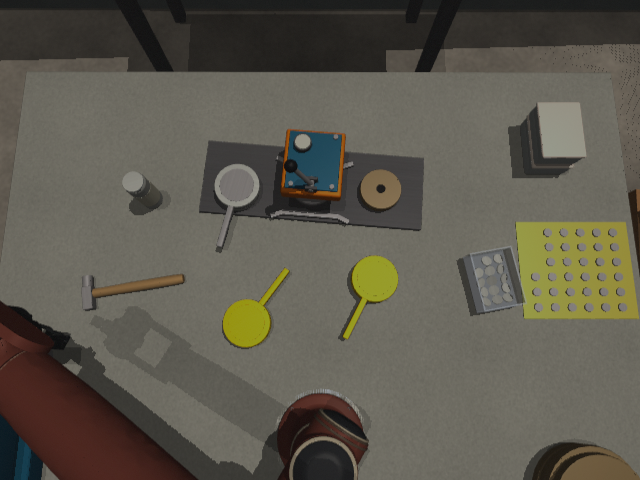

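The top view shows the mould at about (237,185), left of the press, with its handle end at (220,248). The press is at (313,165) and its knob at (291,166). The disc (381,190) is to the right of the press. The two yellow look-alikes lie on the bench in front. Next I'll zoom in to get exact points.

```bash
python3 - <<'E'
import cv2
a=cv2.imread('pics/top0.png')[125:260,190:430]; cv2.imwrite('pics/topz.png',cv2.resize(a,None,fx=3.33,fy=3.33,interpolation=cv2.INTER_CUBIC))
a=cv2.imread('pics/scene0.png')[195:395,190:370]; cv2.imwrite('pics/scenez.png',cv2.resize(a,None,fx=3,fy=3,interpolation=cv2.INTER_CUBIC))
E
```

```text
(no output)
```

View pics/topz.png

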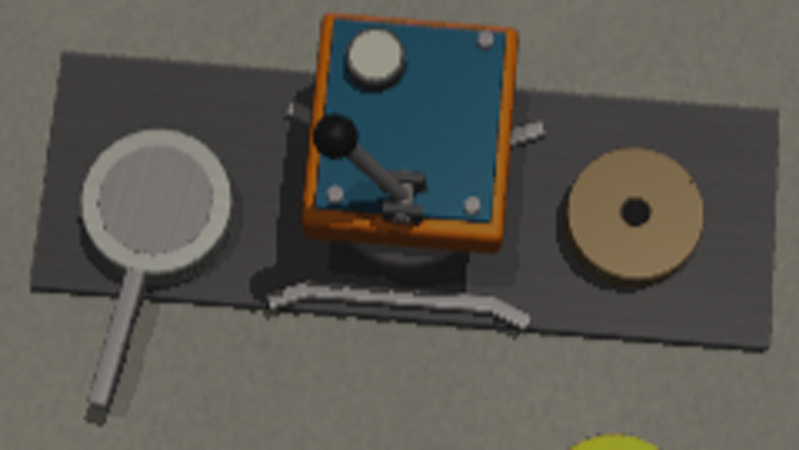

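View pics/scenez.png

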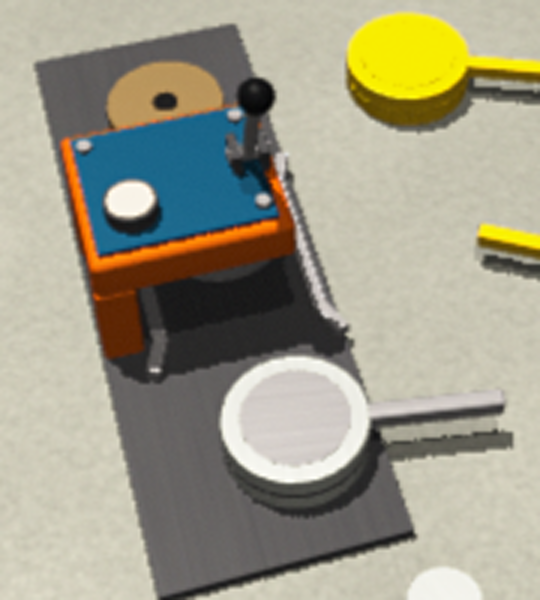

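```bash
cat >> h.py <<'E'
def load(f):
    d=np.load('pics/'+f+'.npz'); return d['mtx'],d['T']
def proj(P,c):
    K,T=c; p=(np.atleast_2d(P)-T[:3,3])@T[:3,:3]; p=p*[1,-1,-1]; p=p@K.T; return p[:,:2]/p[:,2:]
def ray(uv,c):
    K,T=c; d=np.linalg.solve(K,[uv[0],uv[1],1])*[1,-1,-1]; return T[:3,3],T[:3,:3]@d
def onz(uv,c,z):
    o,d=ray(uv,c); return o+d*(z-o[2])/d[2]
def tri(u1,c1,u2,c2):
    o1,d1=ray(u1,c1);o2,d2=ray(u2,c2)
    A=np.stack([d1,-d2],1); s=np.linalg.lstsq(A,o2-o1,rcond=None)[0]; p,q=o1+d1*s[0],o2+d2*s[1]; return (p+q)/2,np.linalg.norm(p-q)
E
cat > fit.py <<'E'
from h import *
from scipy.optimize import least_squares
ct,cs=load('top0'),load('scene0')
tz=lambda u,v:((u+.5)/3.333-.5+190,(v+.5)/3.333-.5+125)
sz=lambda u,v:((u+.5)/3-.5+190,(v+.5)/3-.5+195)
P=np.array([[120,300,12],[120,-300,12],[-85,-300,12],[-85,300,12],[118,75,142],[118,-75,142]])/1e3
t=[tz(63,52),tz(778,110),tz(768,346),tz(32,289),tz(325,14),tz(519,30)]
S=np.array([[120,-300,12],[-85,-300,12],[-85,300,12],[120,300,12]])/1e3
s=[sz(37,63),sz(238,24),sz(412,531),sz(160,597)]
def W(p,X): 
    r=R.from_euler('z',p[2]); return r.apply(X)+[p[0],p[1],p[3] if len(p)>3 else 0]
f=lambda p:np.r_[(proj(W(p,P),ct)-t).ravel(),(proj(W(p,S),cs)-s).ravel()]
r=least_squares(f,[.6,0,0.],loss='soft_l1'); print(r.x,f(r.x).round(1)); 
ft=lambda p:(proj(W(p,P),ct)-t).ravel(); print('top only',least_squares(ft,[.6,0,0.]).x)
fs=lambda p:(proj(W(p,S),cs)-s).ravel(); print('scene only',least_squares(fs,[.6,0,0.]).x)
for n,a,b,z in [('mould c',tz(157,201),sz(295,419),.052),('handle end',tz(97,405),sz(504,401),.051),('knob',tz(335,135),sz(256,96),.254),('disc',tz(635,213),sz(165,100),.041)]:
    p,e=tri(a,ct,b,cs); print(n,p.round(4),round(e,4),'top@z',onz(a,ct,z).round(4),'scene@z',onz(b,cs,z).round(4))
print('knob pred lever0',W(r.x,np.array([[-.03,.12*np.sin(.55),.152+.12*np.cos(.55)]])))
E
python3 fit.py
```

```text
[ 0.63512308  0.02089589 -0.08842691] [-0.5  0.5  0.5  1.1  0.5  2.2 -1.3  0.3 -1.3 -1.4  0.2 -1.2 -0.8 -0.9
 -0.4 -0.8  0.8 -0.2 -1.2  0.3]
top only [ 0.63582635  0.01984073 -0.08404815]
scene only [ 0.63435054  0.02190652 -0.08954575]
mould c [0.6382 0.2196 0.05  ] 0.003 top@z [0.6389 0.2185 0.052 ] scene@z [0.6375 0.2219 0.052 ]
handle end [0.4741 0.2617 0.0453] 0.0037 top@z [0.4745 0.2595 0.051 ] scene@z [0.4746 0.2661 0.051 ]
knob [0.611  0.0682 0.2648] 0.0032 top@z [0.6166 0.0679 0.254 ] scene@z [0.6068 0.0595 0.254 ]
disc [ 0.6308 -0.1606  0.0442] 0.0011 top@z [ 0.6324 -0.1614  0.041 ] scene@z [ 0.6297 -0.1631  0.041 ]
knob pred lever0 [[0.61077942 0.08602265 0.25430294]]
```

```bash
cat >> h.py <<'E'
PY=-0.0875; PO=np.array([.6352,.0209,0])
def p2w(x,y,z): return R.from_euler('z',PY).apply([x,y,z])+PO
def w2p(P): return R.from_euler('z',-PY).apply(np.asarray(P)-PO)
def plan(pos,yaw,show=True):
    """target TCP world pos, tool x axis heading yaw (tool z down) -> shift cm, rotvec deg in current tool axes"""
    o=ctrl.get_obs(); R0=R.from_rotvec(o['tool_rot'])
    x=np.array([np.cos(yaw),np.sin(yaw),0]); z=np.array([0,0,-1.]); y=np.cross(z,x)
    R1=R.from_matrix(np.stack([x,y,z],1)); 
    s=R0.inv().apply(np.asarray(pos)-o['tool_pos'])*100; r=(R0.inv()*R1).as_rotvec(degrees=True)
    print('shift',s.round(2),'rot',r.round(2)); return s,r
def st():
    o=ctrl.get_obs(); M=R.from_rotvec(o['tool_rot']).as_matrix()
    print('t',o['t'],'pos',o['tool_pos'].round(4),'xhead',np.arctan2(M[1,0],M[0,0]).round(4),'zax',M[:,2].round(4),'F',o['contact_force'].round(1),'op',round(o['opening'],4),'q',o['q'].round(2))
E
python3 - <<'E'
from h import *
st()
ct,cs=load('top0'),load('scene0')
tz=lambda u,v:((u+.5)/3.333-.5+190,(v+.5)/3.333-.5+125)
sz=lambda u,v:((u+.5)/3-.5+190,(v+.5)/3-.5+195)
a,b=onz(tz(135,272),ct,.051),onz(tz(98,405),ct,.051);print('top yaw',np.arctan2(*(a-b)[1::-1]))
a,b=onz(sz(372,411),cs,.051),onz(sz(504,401),cs,.051);print('scene yaw',np.arctan2(*(a-b)[1::-1]))
for yaw in(-.25,-.25+np.pi): plan([.507,.253,.15],yaw); plan([.507,.253,.024],yaw)
E
```

```text
t 0.1 pos [0.2613 0.5671 0.2302] xhead 2.7098 zax [-0.001  -0.0016 -1.    ] F [-0.7  0.5  0.1] op 0.0855 q [ 1.02  0.05  1.61  0.    1.48 -0.12]
top yaw -0.22871881253155252
scene yaw -0.28122163858019744
shift [-35.47 -18.23   8.04] rot [-3.0000e-02  1.6000e-01  1.6958e+02]
shift [-35.47 -18.21  20.64] rot [-3.0000e-02  1.6000e-01  1.6958e+02]
shift [-35.47 -18.23   8.04] rot [ -0.11  -0.02 -10.42]
shift [-35.47 -18.21  20.64] rot [ -0.11  -0.02 -10.42]
```

Call:
{"fn": "play_rows", "kwargs": {"motion": [[[-1,-6,-3,0,0,0,-2],[-1,-12,-6,0,0,0,-4],[-1,-18,-9,1,0,0,-6],[-1,-24,-12,3,0,0,-8],[-1,-30,-15,5,0,0,-10.4],[-1,-35.5,-18.2,8,0,0,-10.4],[-1,-35.5,-18.2,8,0,0,-10.4],[-1,-35.5,-18.2,8,0,0,-10.4]]], "newtons": 60}}

```text
t: 1.1
tool_pos: [0.5073, 0.2509, 0.1482]
tool_rot: [-0.398, -3.112, 0.006]
contact_force: [0.2, 0.3, 0.3]
opening: 0.0854
```

```bash
python3 - <<'E'
from h import *
st(); 
snap('scene','scene1');snap('top','top1')
a=cv2.imread('pics/top1.png')[125:275,190:350]; a=cv2.resize(a,None,fx=3.5,fy=3.5,interpolation=cv2.INTER_CUBIC)
b=cv2.imread('pics/scene1.png')[260:410,240:400]; 
cv2.imwrite('pics/t1z.png',a)
cv2.imwrite('pics/s1z.png',cv2.resize(b,None,fx=3.5,fy=3.5,interpolation=cv2.INTER_CUBIC))
plan([.507,.253,.024],np.pi-.25)
E
```

```text
t 1.1 pos [0.5073 0.2509 0.1482] xhead 2.8875 zax [-0.0048 -0.003  -1.    ] F [0.2 0.3 0.3] op 0.0854 q [ 0.33 -0.02  1.83 -0.    1.34 -0.99]
shift [-1.000e-02 -0.000e+00  1.262e+01] rot [-0.1  -0.09 -0.05]
```

View pics/t1z.png

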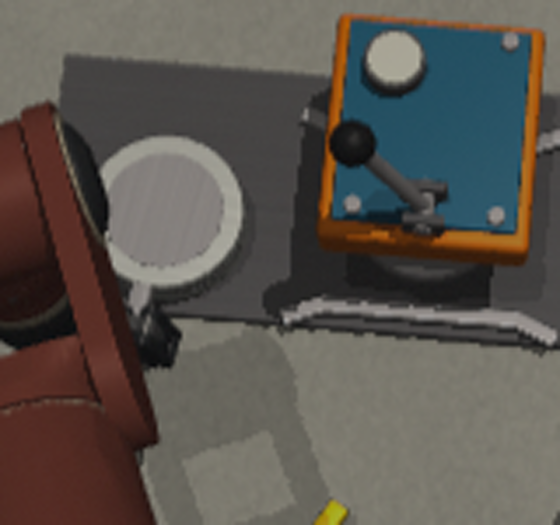

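View pics/s1z.png

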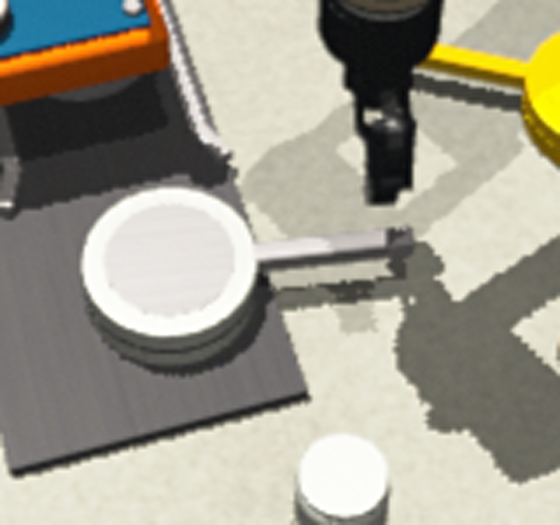

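The gripper hovers over the handle: in the scene crop the fingers are at (388,190) and the handle runs from (260,255) to (400,240). I'll descend and check before closing.

Call:
{"fn": "play_rows", "kwargs": {"motion": [[[-1,0,0,4,0,0,0],[-1,0,0,8,0,0,0],[-1,0,0,10.5,0,0,0],[-1,0,0,11.6,0,0,0],[-1,0,0,12.5,0,0,0],[-1,0,0,12.6,0,0,0]]]}}

```text
t: 1.95
tool_pos: [0.5071, 0.2535, 0.0246]
tool_rot: [-0.392, -3.116, 0.002]
contact_force: [0.9, 0.1, 0.0]
opening: 0.0851
```

```bash
python3 - <<'E'
from h import *
snap('scene','scene2');snap('top','top2'); st()
b=cv2.imread('pics/scene2.png')[260:410,240:400]; 
cv2.imwrite('pics/s2z.png',cv2.resize(b,None,fx=3.5,fy=3.5,interpolation=cv2.INTER_CUBIC))
E
```

```text
t 2.05 pos [0.5076 0.2535 0.0252] xhead 2.8909 zax [-3.e-04 -8.e-04 -1.e+00] F [-0.3 -0.1  0.6] op 0.0851 q [ 0.33  0.14  1.89 -0.    1.11 -0.99]
```

View pics/s2z.png

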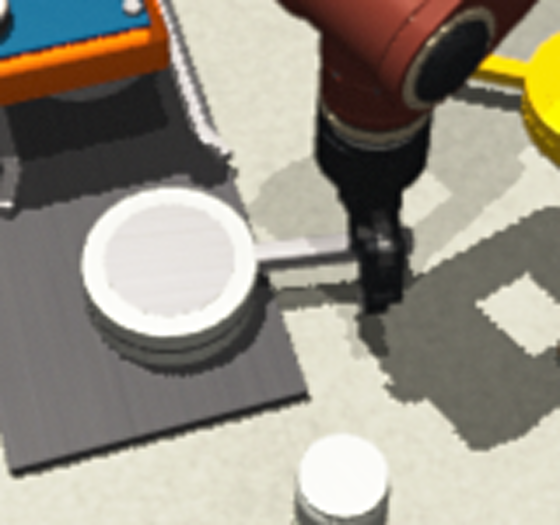

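The fingers straddle the handle, near (378,250) in the crop. Closing now.

Call:
{"fn": "play_rows", "kwargs": {"motion": [[[1,0,0,0,0,0,0],[1,0,0,0,0,0,0],[1,0,0,0,0,0,0],[1,0,0,0,0,0,0],[1,0,0,0,0,0,0],[1,0,0,0,0,0,0],[1,0,0,0,0,0,0]]], "newtons": 60}}

```text
t: 2.92
tool_pos: [0.5075, 0.2533, 0.0254]
tool_rot: [-0.393, -3.116, 0.002]
contact_force: [-2.7, -1.8, 5.1]
opening: 0.0146
```

```bash
python3 - <<'E'
from h import *
snap('scene','scene3');snap('top','top3'); st()
b=cv2.imread('pics/scene3.png')[260:410,240:400]; 
b=cv2.resize(b,None,fx=3.5,fy=3.5,interpolation=cv2.INTER_CUBIC)
a=cv2.imread('pics/top3.png')[125:275,190:260]; a=cv2.resize(a,None,fx=3.5,fy=3.5,interpolation=cv2.INTER_CUBIC)
cv2.imwrite('pics/s3z.png',np.hstack([b,a]))
E
```

```text
t 3.025 pos [0.5075 0.2533 0.0254] xhead 2.8908 zax [-6.0e-04 -1.1e-03 -1.0e+00] F [-2.4 -2.3  5.1] op 0.015 q [ 0.33  0.14  1.89 -0.    1.11 -0.99]
```

View pics/s3z.png

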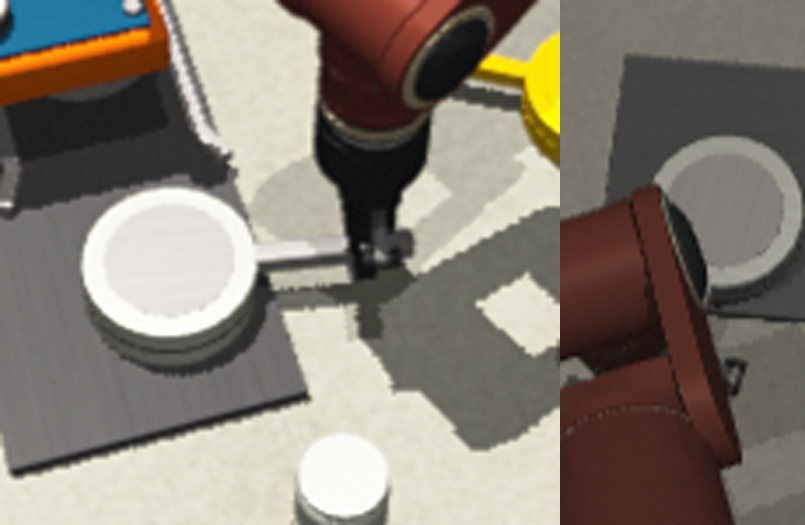

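The handle is held, at an opening of 15 mm. Next I'll work out waypoints for turning it square and lining it up with the rails.

```bash
cat >> h.py <<'E'
L=.135
def mouldplan(x,y,yaw_p,z):
    c=p2w(x,y,0); yw=PY+yaw_p; return plan([c[0]-L*np.cos(yw),c[1]-L*np.sin(yw),z],np.pi+yw)
def mnow():
    o=ctrl.get_obs(); M=R.from_rotvec(o['tool_rot']).as_matrix(); yw=np.arctan2(-M[1,0],-M[0,0])
    c=o['tool_pos']+L*np.array([np.cos(yw),np.sin(yw),0]); print('mould in press from tool',w2p(c).round(4),'yaw',round(yw-PY,4))
E
python3 - <<'E'
from h import *
mnow()
z=ctrl.get_obs()['tool_pos'][2]
for k in np.linspace(.25,1,4): mouldplan(-.0145*(1-k),.198+(.16-.198)*k,-.163*(1-k),z-0)
E
```

```text
mould in press from tool [-0.0143  0.1984  0.0254] yaw -0.1633
shift [-0.51 -1.48  0.  ] rot [-0.07 -0.02 -2.35]
shift [-1.06 -2.91  0.  ] rot [-0.07 -0.02 -4.68]
shift [-1.62 -4.33  0.  ] rot [-0.07 -0.02 -7.02]
shift [-2.21 -5.76  0.01] rot [-0.07 -0.02 -9.35]
```

Call:
{"fn": "play_rows", "kwargs": {"motion": [[[1,-0.1,-0.37,-0.04,0,0,-0.6],[1,-0.25,-0.74,-0.04,0,0,-1.2],[1,-0.38,-1.1,-0.04,0,0,-1.8],[1,-0.51,-1.48,-0.04,0,0,-2.35],[1,-0.65,-1.84,-0.04,0,0,-2.9],[1,-0.78,-2.2,-0.04,0,0,-3.5],[1,-0.92,-2.55,-0.04,0,0,-4.1],[1,-1.06,-2.91,-0.04,0,0,-4.7],[1,-1.2,-3.27,-0.04,0,0,-5.3],[1,-1.34,-3.62,-0.04,0,0,-5.8],[1,-1.48,-3.98,-0.04,0,0,-6.4],[1,-1.62,-4.33,-0.04,0,0,-7.0],[1,-1.77,-4.7,-0.04,0,0,-7.6],[1,-1.92,-5.05,-0.04,0,0,-8.2],[1,-2.06,-5.4,-0.04,0,0,-8.8],[1,-2.2,-5.76,-0.04,0,0,-9.35],[1,-2.2,-5.76,-0.04,0,0,-9.35]]], "newtons": 80}}

```text
t: 5.15
tool_pos: [0.5143, 0.1927, 0.0255]
tool_rot: [-0.134, -3.138, -0.0]
contact_force: [-2.0, 5.2, 0.1]
opening: 0.0145
```

```bash
python3 - <<'E'
from h import *
d=snap('scene','scene4');snap('top','top4'); st();mnow()
b=cv2.imread('pics/scene4.png')[220:400,210:390]; 
b=cv2.resize(b,None,fx=2.5,fy=2.5,interpolation=cv2.INTER_CUBIC)
a=cv2.imread('pics/top4.png')[110:290,200:340]; a=cv2.resize(a,None,fx=2.5,fy=2.5,interpolation=cv2.INTER_CUBIC)
cv2.imwrite('pics/s4z.png',np.hstack([b,a]))
E
```

```text
t 5.25 pos [0.5144 0.1927 0.0255] xhead 3.0557 zax [-5.e-04  0.e+00 -1.e+00] F [-0.9  5.   0.7] op 0.0144 q [ 0.22  0.1   1.94  0.    1.11 -1.26]
mould in press from tool [-0.0004  0.1608  0.0255] yaw 0.0017
```

View pics/s4z.png

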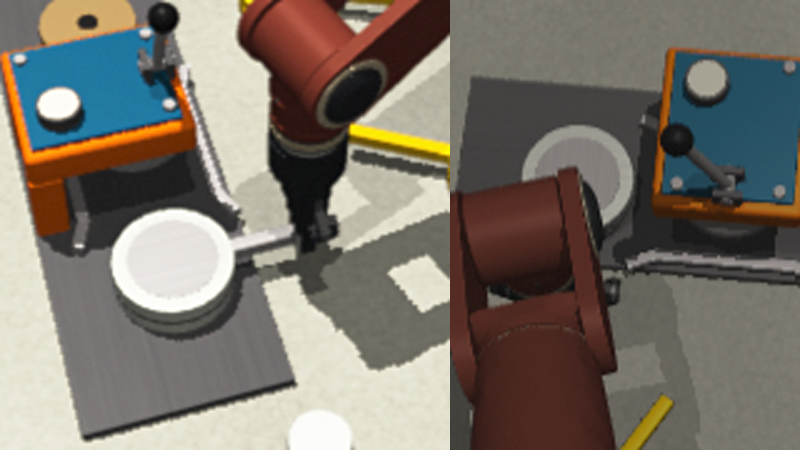

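```bash
python3 - <<'E'
from h import *
ct,cs=load('top4'),load('scene4')
s=lambda u,v:(u/2.5+210-.3,v/2.5+220-.3); t=lambda u,v:((u-450)/2.5+200-.3,v/2.5+110-.3)
for u in[(174,260)]: print('centre scene',w2p(onz(s(*u),cs,.052)).round(4))
print('centre top',w2p(onz(t(578,180),ct,.052)).round(4))
a=onz(s(235,244),cs,.051);b=onz(s(290,233),cs,.051);print('hyaw',np.arctan2(*(a-b)[1::-1])-PY)
# predicted overlay
im=cv2.imread('pics/scene4.png'); th=np.linspace(0,6.3,90)
P=np.array([p2w(.06*np.cos(q),.1608+.06*np.sin(q),.052) for q in th])
for f,c in(('scene4',cs),('top4',ct)):
    im=cv2.resize(cv2.imread(f'pics/{f}.png'),None,fx=3,fy=3)
    def dr(Q,col): cv2.polylines(im,[(proj(np.array(Q),c)*3+1).astype(np.int32)],False,col,1)
    dr(P,(0,0,255)); dr([p2w(-.06,.1608,.051),p2w(-.17,.1608,.051)],(0,0,255))
    for x in(-.076,-.064,.064,.076): dr([p2w(x,.075,.024),p2w(x,-.075,.024)],(0,255,0))
    dr([p2w(x,y,.142) for x,y in((-.052,-.075),(-.052,.075),(.118,.075),(.118,-.075),(-.052,-.075))],(255,0,255))
    cv2.imwrite(f'pics/{f}o.png',im[650:1200,600:1200] if f[0]=='s' else im[320:870,550:1300])
E
```

```text
centre scene [-0.0028  0.1652  0.052 ]
centre top [-0.0014  0.161   0.052 ]
hyaw -0.04535670659121335
```

View pics/scene4o.png

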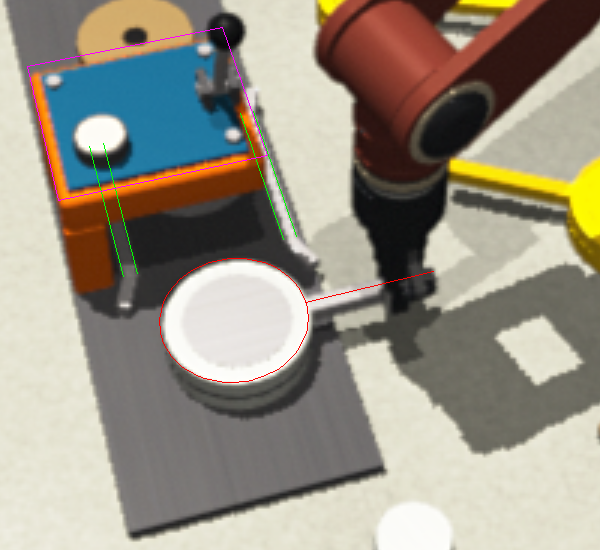

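View pics/top4o.png

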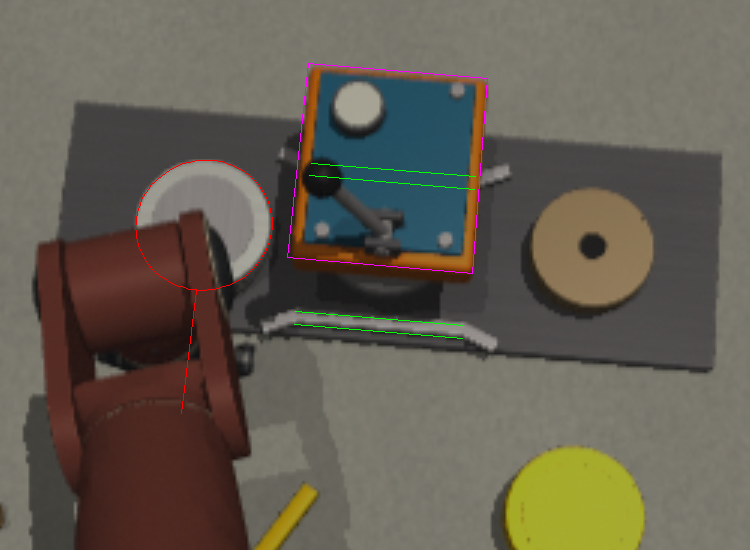

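The overlay fits the mould rim and rails within about 2 mm in both views. Now I'll slide it in along press -y, in two stages.

Call:
{"fn": "play_rows", "kwargs": {"motion": [[[1,0,-0.4,0,0,0,0],[1,0,-0.9,0,0,0,0],[1,0,-1.4,0,0,0,0],[1,0,-1.9,0,0,0,0],[1,0,-2.4,0,0,0,0],[1,0,-2.9,0,0,0,0],[1,0,-3.4,0,0,0,0],[1,0,-3.9,0,0,0,0],[1,0,-4.4,0,0,0,0],[1,0,-4.9,0,0,0,0],[1,0,-5.4,0,0,0,0],[1,0,-5.9,0,0,0,0],[1,0,-6.4,0,0,0,0],[1,0,-6.9,0,0,0,0],[1,0,-7.4,0,0,0,0],[1,0,-7.4,0,0,0,0]]]}}

```text
t: 7.25
tool_pos: [0.5083, 0.1191, 0.0255]
tool_rot: [0.134, 3.138, 0.0]
contact_force: [0.6, 2.8, -1.8]
opening: 0.0144
```

```bash
cat >ov.py <<'E'
from h import *
import sys
n,y,yw=sys.argv[1],float(sys.argv[2]),float(sys.argv[3])
snap('scene','scene'+n);snap('top','top'+n); st();mnow()
out=[]
for f in('scene'+n,'top'+n):
    c=load(f); im=cv2.resize(cv2.imread(f'pics/{f}.png'),None,fx=3,fy=3)
    def dr(Q,col): cv2.polylines(im,[(proj(np.array(Q),c)*3+1).astype(np.int32)],False,col,1)
    th=np.linspace(0,6.3,90)
    dr([p2w(.06*np.cos(q),y+.06*np.sin(q),.052) for q in th],(0,0,255)); dr([p2w(-.06*np.cos(yw),y-.06*np.sin(yw),.051),p2w(-.17*np.cos(yw),y-.17*np.sin(yw),.051)],(0,0,255))
    for x in(-.076,-.064): dr([p2w(x,.075,.024),p2w(x,-.075,.024)],(0,255,0))
    out.append(im[550:1100,600:1000] if f[0]=='s' else im[320:870,750:1150])
cv2.imwrite(f'pics/o{n}.png',np.hstack(out))
E
python3 ov.py 5 .087 0
```

```text
t 7.35 pos [0.5083 0.119  0.0255] xhead 3.0562 zax [ 4.e-04 -1.e-04 -1.e+00] F [ 1.   2.1 -0.1] op 0.0148 q [ 0.09  0.03  2.   -0.    1.11 -1.4 ]
mould in press from tool [0.     0.087  0.0255] yaw 0.0021
```

View pics/o5.png

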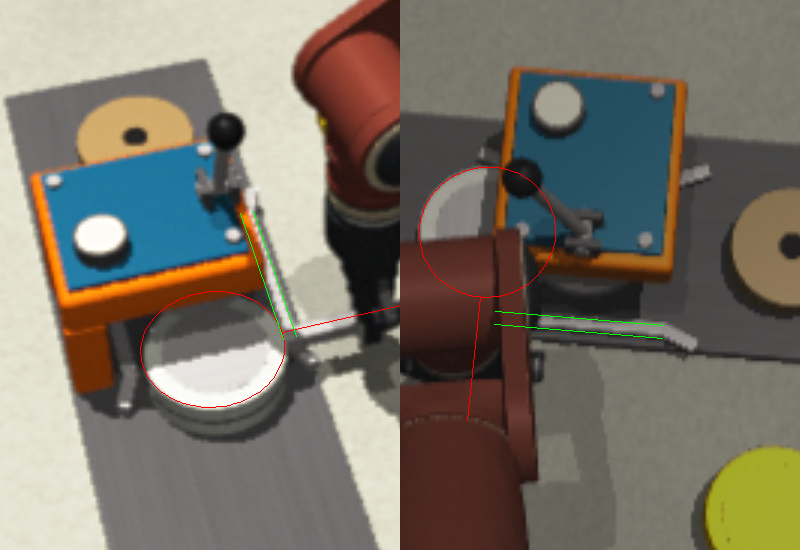

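The mould (scene view, red rim centred near (213,350)) is entering the rails with almost no side force. I'll continue to the station.

Call:
{"fn": "play_rows", "kwargs": {"motion": [[[1,0,-0.4,0,0,0,0],[1,0,-0.9,0,0,0,0],[1,0,-1.4,0,0,0,0],[1,0,-1.9,0,0,0,0],[1,0,-2.4,0,0,0,0],[1,0,-2.9,0,0,0,0],[1,0,-3.4,0,0,0,0],[1,0,-3.9,0,0,0,0],[1,0,-4.4,0,0,0,0],[1,0,-4.9,0,0,0,0],[1,0,-5.4,0,0,0,0],[1,0,-5.9,0,0,0,0],[1,0,-6.4,0,0,0,0],[1,0,-6.9,0,0,0,0],[1,0,-7.4,0,0,0,0],[1,0,-7.9,0,0,0,0],[1,0,-8.3,0,0,0,0],[1,0,-8.7,0,0,0,0],[1,0,-8.7,0,0,0,0]]]}}

```text
t: 9.72
tool_pos: [0.5008, 0.0325, 0.0255]
tool_rot: [0.134, 3.139, 0.0]
contact_force: [0.5, 4.4, 0.9]
opening: 0.0143
```

```bash
python3 ov.py 6 0 0
```

```text
t 9.825 pos [0.5008 0.0325 0.0255] xhead 3.0564 zax [ 2.e-04 -0.e+00 -1.e+00] F [-0.2  3.3  1.4] op 0.0146 q [-0.08 -0.01  2.05 -0.    1.1  -1.57]
mould in press from tool [0.0001 0.0001 0.0255] yaw 0.0023
```

View pics/o6.png

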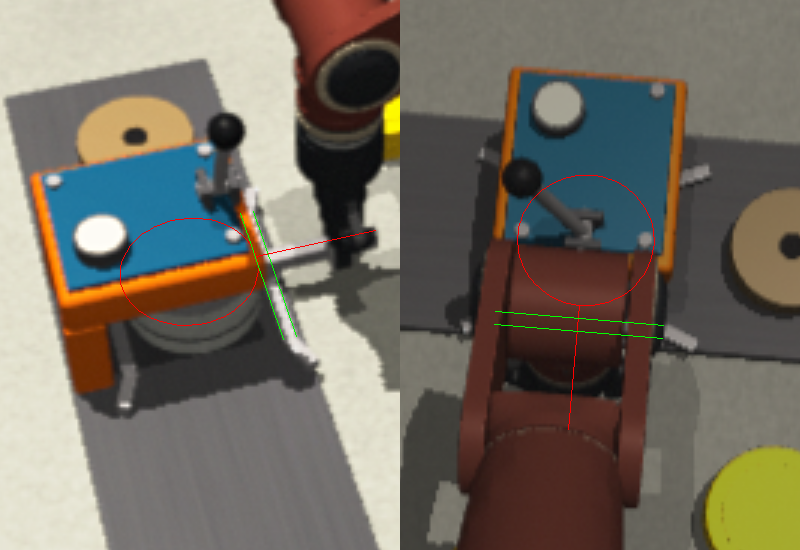

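The mould is under the platen with its handle straight out front, and the tool-based pose reads 0.1 mm from centre. I'll release it and rise.

Call:
{"fn": "play_rows", "kwargs": {"motion": [[[0.3,0,0,0,0,0,0],[-0.3,0,0,0,0,0,0],[-1,0,0,0,0,0,0],[-1,0,0,0,0,0,0],[-1,0,0,0,0,0,0],[-1,0,0,0,0,0,0],[-1,0,0,-3,0,0,0],[-1,0,0,-7,0,0,0],[-1,0,0,-12,0,0,0],[-1,0,0,-17,0,0,0],[-1,4,10,-22,0,0,0],[-1,8,15,-24,0,0,0],[-1,8,20,-24,0,0,0],[-1,8,20,-24,0,0,0]]]}}

```text
t: 11.58
tool_pos: [0.4373, 0.2408, 0.2667]
tool_rot: [0.131, 3.137, 0.001]
contact_force: [1.0, -0.7, -0.5]
opening: 0.0855
```

```bash
python3 ov.py 7 0 0
```

```text
t 11.675 pos [0.4374 0.2417 0.2669] xhead 3.0616 zax [ 0.0022  0.0017 -1.    ] F [ 0.2 -1.3 -0. ] op 0.0851 q [ 0.36 -0.27  1.86  0.    1.56 -1.14]
mould in press from tool [-0.0813  0.2037  0.2669] yaw 0.0076
```

View pics/o7.png

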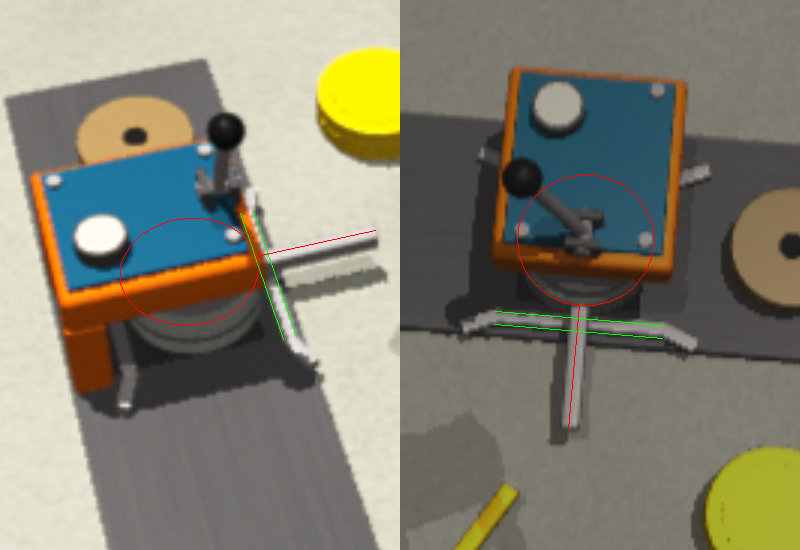

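The mould sits centred. In the top view the handle crosses the rail at x≈577, and the rail's flared ends at 463 and 695 put its middle at 579. Next is the lever: measure the knob from both views, then push it from its left side with shut fingers.

```bash
python3 - <<'E'
from h import *
ct,cs=load('top7'),load('scene7')
k,e=tri(((400+750+522-400-400-1)/3+0,0) if 0 else ((750+522-400-1)/3,(320+177-1)/3),ct,((600+226-1)/3,(550+131-1)/3),cs)
print('knob',k,e,'press',w2p(k).round(4))
plan(p2w(-.03,.11,.235),np.pi+PY); plan(p2w(-.03,-.03,.235),np.pi+PY)
E
```

```text
knob [0.61077965 0.06783212 0.26433357] 0.0030889089664705386 press [-0.0284  0.0446  0.2643]
shift [-18.55  -9.42   3.21] rot [0.11 0.11 0.43]
shift [-18.45 -23.42   3.18] rot [0.11 0.11 0.43]
```

Call:
{"fn": "play_rows", "kwargs": {"motion": [[[1,-5,-2,1,0,0,0],[1,-10,-5,2,0,0,0],[1,-15,-8,3,0,0,0],[1,-18.5,-9.4,3.2,0,0,0.4],[1,-18.5,-9.4,3.2,0,0,0.4],[1,-18.5,-9.4,3.2,0,0,0.4],[1,-18.5,-9.4,3.2,0,0,0.4],[1,-18.5,-9.4,3.2,0,0,0.4]]]}}

```text
t: 12.68
tool_pos: [0.6138, 0.1339, 0.2356]
tool_rot: [0.135, 3.136, 0.003]
contact_force: [0.0, 0.1, 0.5]
opening: -0.0003
```

```bash
python3 ov.py 8 0 0; python3 - <<'E'
from h import *
plan(p2w(-.03,.06,.235),np.pi+PY);plan(p2w(-.03,-.035,.235),np.pi+PY)
E
```

```text
t 12.775 pos [0.614  0.1338 0.2355] xhead 3.0555 zax [ 0.0027  0.0017 -1.    ] F [0.3 0.3 0.4] op 0.0002 q [ 0.1   0.06  1.6   0.    1.48 -1.39]
mould in press from tool [0.104  0.1108 0.2355] yaw 0.0014
shift [-0.09 -5.06  0.04] rot [0.11 0.14 0.08]
shift [ -0.08 -14.56   0.02] rot [0.11 0.14 0.08]
```

View pics/o8.png

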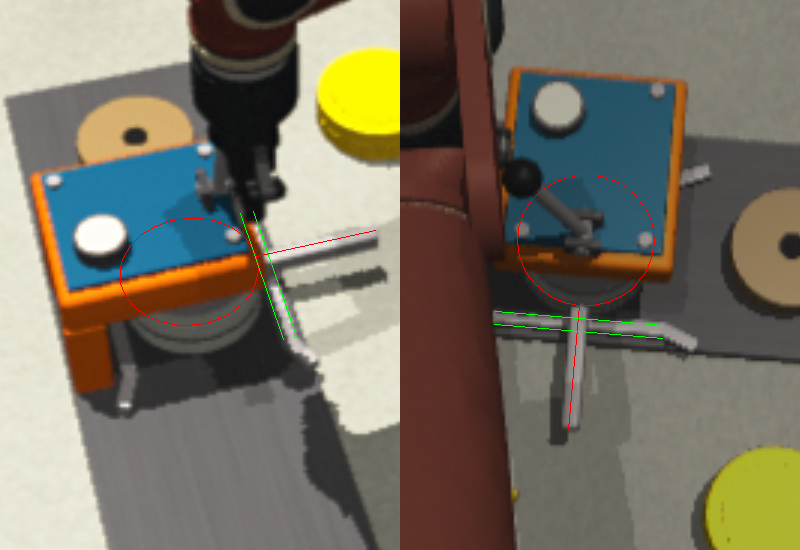

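The shut fingers are just left of the knob (top view (521,177)). Pushing.

Call:
{"fn": "play_rows", "kwargs": {"motion": [[[1,0,-1,0,0,0,0],[1,0,-2,0,0,0,0],[1,0,-3,0,0,0,0],[1,0,-4,0,0,0,0],[1,0,-4.7,0,0,0,0],[1,0,-5.4,0,0,0,0],[1,0,-6.1,0,0,0,0],[1,0,-6.8,0,0,0,0],[1,0,-7.5,0,0,0,0],[1,0,-8.2,0,0,0,0],[1,0,-8.9,0,0,0,0],[1,0,-9.6,0,0,0,0],[1,0,-10.3,0,0,0,0],[1,0,-11,0,0,0,0]]]}}

```text
t: 14.52
tool_pos: [0.6069, 0.0231, 0.2397]
tool_rot: [0.135, 3.128, 0.002]
contact_force: [1.6, 0.5, 7.1]
opening: 0.0001
```

```bash
python3 ov.py 9 0 0
```

```text
t 14.625 pos [0.6066 0.0225 0.2392] xhead 3.0545 zax [ 1.e-02 -3.e-04 -1.e+00] F [ 1.7 -0.2  7.2] op 0.0001 q [-0.09 -0.    1.65  0.    1.48 -1.57]
mould in press from tool [ 0.1064 -0.0009  0.2392] yaw 0.0004
```

View pics/o9.png

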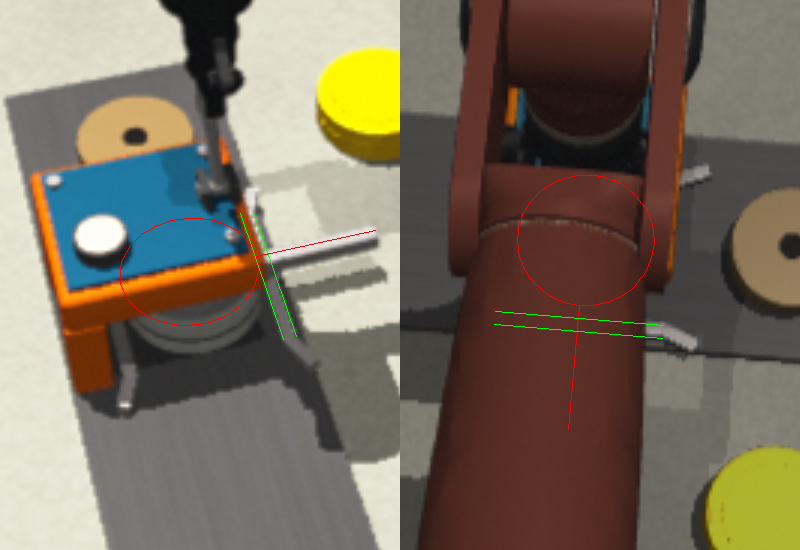

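```bash
python3 - <<'E'
import cv2
a=cv2.imread('pics/scene9.png')[165:255,230:310]; cv2.imwrite('pics/z9.png',cv2.resize(a,None,fx=6,fy=6,interpolation=cv2.INTER_CUBIC))
E
```

```text
(no output)
```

View pics/z9.png

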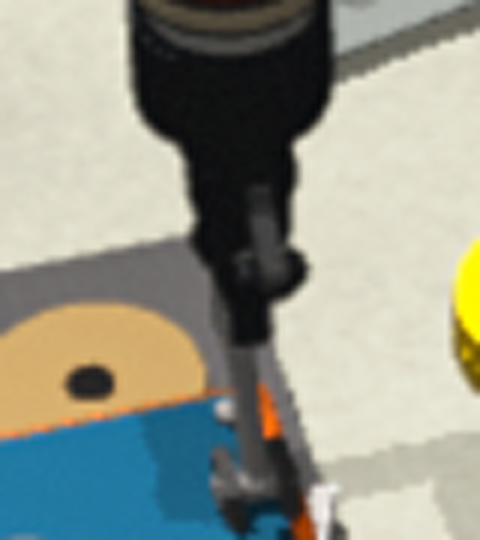

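```bash
python3 - <<'E'
from h import *
c=load('scene9')
for l in(.17,.4,.55,.7,.8,.95,1.1):
    a=.55-l; k=p2w(-.03,.12*np.sin(a),.152+.12*np.cos(a)); b=p2w(-.03,.05*np.sin(a),.152+.05*np.cos(a)); print(l,((proj([b,k],c)-[230,165])*6+2.5).round().tolist(),w2p(k).round(3))
plan(p2w(-.03,-.02,.235),np.pi+PY);plan(p2w(-.03,-.035,.235),np.pi+PY)
E
```

```text
0.17 [[263.0, 439.0], [273.0, 372.0]] [-0.03   0.045  0.263]
0.4 [[256.0, 415.0], [256.0, 311.0]] [-0.03   0.018  0.271]
0.55 [[252.0, 401.0], [245.0, 278.0]] [-0.03  -0.     0.272]
0.7 [[248.0, 389.0], [234.0, 250.0]] [-0.03  -0.018  0.271]
0.8 [[245.0, 382.0], [227.0, 234.0]] [-0.03  -0.03   0.268]
0.95 [[241.0, 374.0], [218.0, 216.0]] [-0.03  -0.047  0.263]
1.1 [[238.0, 369.0], [210.0, 205.0]] [-0.03  -0.063  0.254]
shift [ 0.14 -1.91  0.42] rot [0.03 0.57 0.02]
shift [ 0.14 -3.41  0.42] rot [0.03 0.57 0.02]
```

The lever is at about 0.75 rad. The rod leans as predicted and the knob is hidden behind the fingers. I'll continue.

Call:
{"fn": "play_rows", "kwargs": {"motion": [[[1,0.1,-0.6,0,0,0.5,0],[1,0.1,-1.2,0.1,0,0.5,0],[1,0.1,-1.8,0.2,0,0.5,0],[1,0.1,-2.3,0.3,0,0.5,0],[1,0.1,-2.8,0.3,0,0.5,0],[1,0.1,-3.2,0.3,0,0.5,0],[1,0.1,-3.2,0.3,0,0.5,0]]]}}

```text
t: 15.5
tool_pos: [0.6027, -0.0098, 0.2362]
tool_rot: [0.137, 3.138, -0.0]
contact_force: [0.1, -0.7, 0.8]
opening: -0.0002
```

```bash
python3 ov.py 10 0 0;python3 - <<'E'
import cv2
a=cv2.imread('pics/scene10.png')[165:255,230:310]; cv2.imwrite('pics/z10.png',cv2.resize(a,None,fx=6,fy=6,interpolation=cv2.INTER_CUBIC))
E
```

```text
t 15.6 pos [ 0.603  -0.0096  0.2366] xhead 3.0543 zax [ 1.8e-03 -2.0e-04 -1.0e+00] F [ 1.  -0.2  0. ] op 0.0 q [-0.14 -0.    1.66  0.    1.48 -1.62]
mould in press from tool [ 0.1056 -0.0332  0.2366] yaw 0.0002
```

View pics/z10.png

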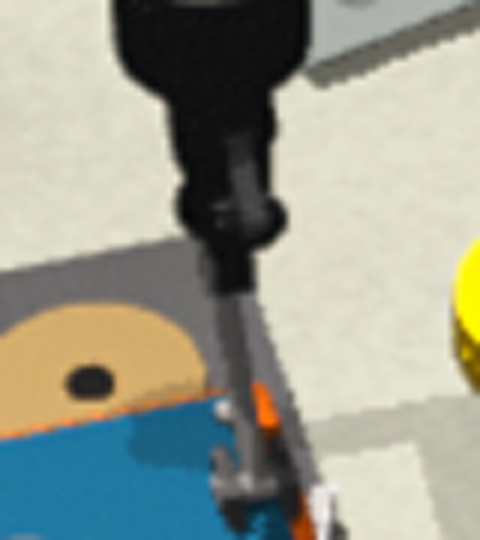

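Call:
{"fn": "play_rows", "kwargs": {"motion": [[[1,0,-0.4,0,0,0,0],[1,0,-0.8,0,0,0,0],[1,0,-1.2,0,0,0,0],[1,0,-1.2,0,0,0,0]]]}}

```text
t: 16.1
tool_pos: [0.6027, -0.0119, 0.2368]
tool_rot: [0.129, 3.135, 0.032]
contact_force: [4.1, 30.2, -0.4]
opening: 0.0002
```

```bash
python3 - <<'E'
from h import *
st();mnow();plan(p2w(-.03,-.04,.235),np.pi+PY)
E
```

```text
t 16.1 pos [ 0.6027 -0.0119  0.2368] xhead 3.0593 zax [ 0.0044  0.0203 -0.9998] F [ 4.1 30.2 -0.4] op 0.0002 q [-0.15 -0.01  1.66  0.02  1.48 -1.64]
mould in press from tool [ 0.1055 -0.0348  0.2368] yaw 0.0053
shift [ 0.05 -0.46  0.17] rot [1.18 0.15 0.3 ]
```

The lever is against its stop, with 30 N of reaction. I'll back off and check.

Call:
{"fn": "play_rows", "kwargs": {"motion": [[[1,0,1.5,0,0,0,0],[1,0,4,0,0,0,0],[1,0,7,-3,0,0,0],[1,2,11,-6,0,0,0],[1,7,16,-8,0,0,0],[1,12,20,-8,0,0,0],[1,17,23,-8,0,0,0],[1,17,23,-8,0,0,0],[1,17,23,-8,0,0,0]]]}}

```text
t: 17.23
tool_pos: [0.4519, 0.2296, 0.3215]
tool_rot: [0.128, 3.134, 0.031]
contact_force: [0.4, 0.2, 0.5]
opening: 0.0001
```

```bash
python3 ov.py 11 0 0
```

```text
t 17.325 pos [0.4527 0.2289 0.321 ] xhead 3.0581 zax [ 0.0047  0.0196 -0.9998] F [-0.  0.  0.] op -0.0004 q [ 0.31 -0.28  1.77  0.02  1.64 -1.17]
mould in press from tool [-0.065   0.1918  0.321 ] yaw 0.004
```

View pics/o11.png

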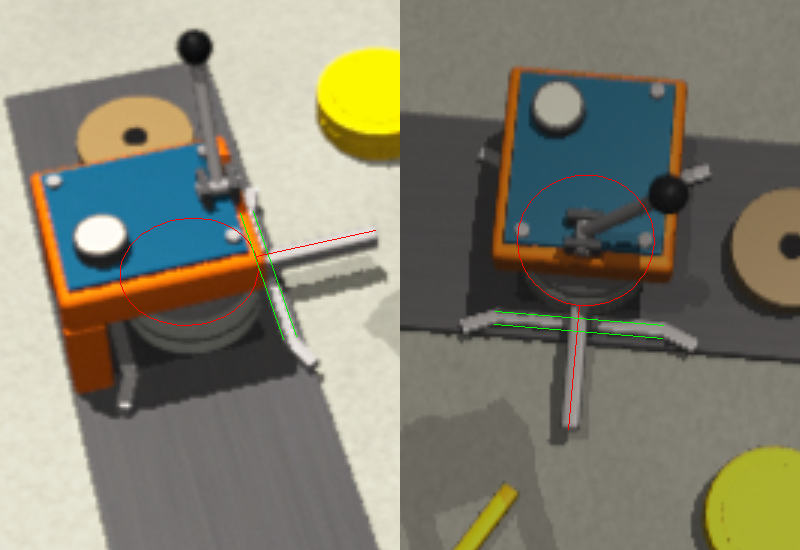

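View pics/top11.png

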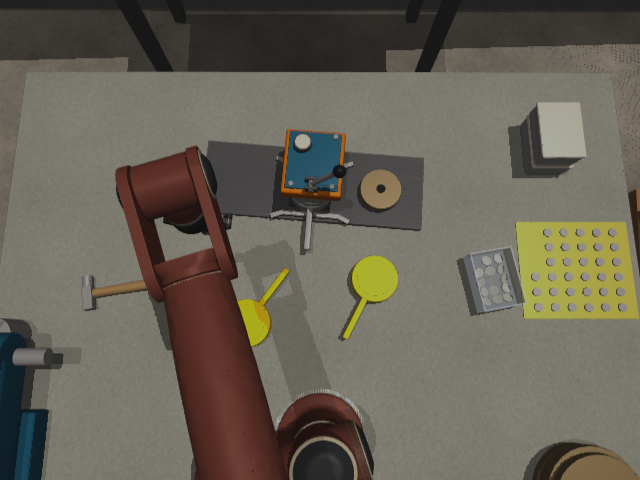

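```bash
python3 - <<'E'
from h import *
ct,cs=load('top11'),load('scene11')
k,e=tri(((750+668-400-1)/3,(320+193-1)/3),ct,((600+195-1)/3,(550+47-1)/3),cs)
p=w2p(k); print(p.round(4),e,'lever',.55-np.arctan2(p[1],p[2]-.152))
E
```

```text
[-0.0285 -0.0624  0.2561] 0.0033843237879830216 lever 1.0900093872719236
```

View pics/scene11.png

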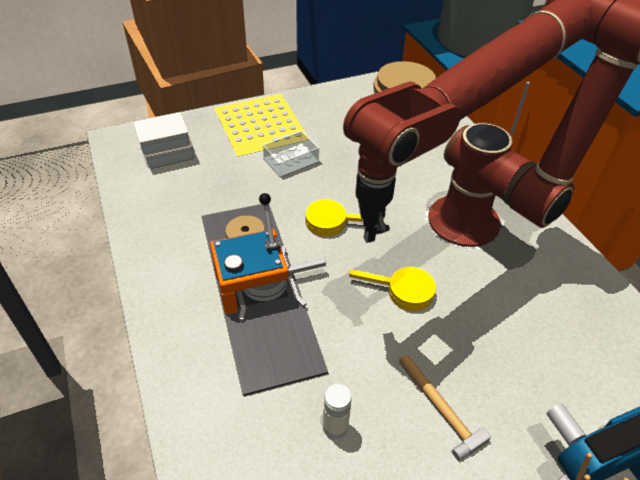

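The lever reads 1.09 rad. The can (337,410), hammer (445,405), tub (291,154) and disc (245,228) are where they were at the start, and the arm is clear of everything. Handing in.

```bash
python3 - <<'E'
from h import *
print(ctrl.finish_job())
E
```

```text
the job is handed in; nothing more can be done
None
```

The mould is under the platen with its handle straight out of the front, the lever is thrown over, and the job is handed in after about 17 s of robot time. No verdict was reported.

**What I did:** I gripped the mould's handle from above and turned it square to the rails. I then slid it flat along the bed to the station, released it and pushed the lever knob over to its stop with shut fingers.

**Last checks:**
- **Mould position:** the tool pose at release put the mould's axis about 0.1 mm from the station centre, with the handle within about 0.01 rad of straight. The top view agreed within about 1–2 mm.
- **Lever:** the knob, measured from both cameras, gives 1.09 rad. The push ended against the stop at about 30 N.
- **Bystanders:** disc, tub, hammer and can looked unmoved by eye in the last scene picture. I did not measure their positions. The arm hid the can in the last top view, so it was checked only in the scene view.
- **Arm:** it ended clear, with about 0 N on the tool.

**Disagreements:**
- The two cameras differ by about 3 mm, and the scene view showed the mould handle and the rail a few millimetres off in the same direction.
- One scene-view reading of the handle angle during the slide was 0.045 rad off. The top view did not confirm it, and both figures are well within tolerance.
- The lever started at about 0.17 rad rather than at 0.

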